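Set and lock the depth stop of a tin-opener stand

TASK

Push the food tin into the V of the grey tin-opener stand until it sits against both sides of the V. Then gently lower the red depth stop until its rubber foot rests on the tin's lid, and only then swing the lock lever all the way to its end so that the stop is clamped there. Leave the honey jar, the mug and the pepper mill where they are.

Things in the scene. Friction and masses are not known exactly. Their poses are not given: they have to be found in the camera images.
- tomato_tin: Closed food tin with a printed paper label showing tomatoes, upright, 75 mm in diameter, 110 mm high, 0.34 to 0.68 kg, loose. Too wide for most grippers: push it low, sliding it over the worktop. Origin: centre of its underside; z up.
- stand: Grey stand with aluminium column (24 mm square, 256 high, at x = 85), fixed. Origin on the worktop at the seat centre: where the tin's middle stands when it touches both sides of the V. x: from the V's open mouth to the column; y: to the lock lever's side. The tin slides in along +x on the bare worktop. V: 90 degrees, walls 34 high, tips at x = 13, y = +-50. Foot 30 high, x 50 to 135, y +-50 (mm).
- depth_stop (a joint): Red depth stop sliding on the column: 0 = highest (rubber foot 165 mm above the worktop), grows downward, in m, to 0.09. Balanced: it stays where it is left and takes about 5 to 6 N on its cap to move down while unlocked. Red arm, and a 50 mm square sleeve round the column; sleeve top 50 mm above the foot's lower face.
- stop_foot (a point): Centre of the lower face of the depth stop's round rubber foot (22 mm in diameter), 26 mm beyond the seat centre in the stand's x, so over the rear half of a seated tin. Axes as the stand.
- stop_cap (a point): Centre of the flat top of the round black press cap (40 mm in diameter) of the depth stop, 62 mm above the foot's lower face and 30 mm beyond the seat centre in the stand's x: press here from above. Axes as the stand.
- lock_lever (a joint): Steel lock lever on the depth stop, swinging level about an upright axis. 0 = unlocked, pointing along the stand's +y; grows counter-clockwise seen from above, to 1.3 rad = locked against its end stop, pointing nearly to the mouth (-x). Past about 0.6 rad its cam rubs on the column (10 to 15 N at the knob). It stays where it is left; locked, it clamps the depth stop.
- lever_axis (a point): Point on the upright axis of the lock lever, x = 85 mm and y = 30 mm in the stand's frame, 55 mm above the foot's lower face; goes up and down with the stop.
- lever_knob (a point): Centre of the top of the upright yellow knob at the lever's end: a post 18 mm in diameter and 45 mm high, 80 mm from the lever's axis; its top is 108 mm above the foot's lower face. Push it from the side.
- honey_jar: Bystander: glass jar of honey with a red lid, 61 mm in diameter, 86 mm high, loose. Origin: centre of its underside.
- mug_green: Bystander: dark and white mug, 90 mm in diameter, 107 mm high, loose. Origin: its underside.
- pepper_mill: Bystander: wooden pepper mill, 58 mm in diameter, 170 mm high, loose. Origin: centre of its underside.
Not all that is in view belongs to the job. Leave any blue, purple or turquoise look-alike of the tomato_tin alone.

How it is judged (in metres and radians):
On the way, in this order (a step that is already met when the one before it is completed fails the run):
1. the tin stands upright in the V, against both sides (horizontal distance between tomato_tin and stand below 0.006 m and angle between tomato_tin's own z axis and vertical below 0.06 rad), for 0.2 s.
2. the depth stop's foot rests on the lid of the tin in the V, the lever not yet locked (horizontal distance between tomato_tin and stand below 0.006 m and z of stop_foot in the frame of tomato_tin below 0.112 m and value of joint lock_lever below 0.9 rad), for 0.2 s.
3. the lock lever is swung home with the foot still on the lid (value of joint lock_lever above 1.15 rad and z of stop_foot in the frame of tomato_tin below 0.112 m), for 0.2 s.
At the end, for the whole second after the job is handed in: The tin stands upright and still in the V, its centre within 6 mm of the seat centre; the depth stop's foot is on the lid (gap under 2 mm); the lock lever is past 1.15 rad of its 1.3 rad swing (all of step 1 and all of step 3 and linear speed of tomato_tin below 0.02 m/s and velocity of joint depth_stop below 0.01 m/s); the robot touches nothing.
It fails at once if the lever is locked while the foot is more than 5 mm above the height of the tin's lid, or while the tin is out of the V (value of joint lock_lever above 1 rad and (z of stop_foot in the frame of tomato_tin above 0.115 m or horizontal distance between tomato_tin and stand above 0.012 m)).
It fails at once if the tin is rammed into the stand, or the depth stop onto the tin, with more than 80 N (contact force between stand and tomato_tin above 80 N).
It fails at once if the tin is tipped over or lifted (angle between tomato_tin's own z axis and vertical above 0.6 rad or height (world z) of tomato_tin above 0.05 m).
It fails at once if the honey jar, the mug or the pepper mill is moved by more than 30 mm (distance of any of honey_jar, mug_green, pepper_mill from where it was at the start of the episode above 0.03 m).
It also fails if it takes over 72 s, if anything falls off the work surface, if the arm or the gripper's body presses on something with over 40 N, if the wrist force passes 120 N, or if a joint passes its speed limit or range.

ROBOT

A 6-joint arm with a two-finger parallel gripper is mounted at the origin on a cart in front of the work surface, level with it; the furniture and walls round the work are solid. World frame = base frame: x ahead of the robot, y to its left, z up, the work surface at z = 0. Lengths are in mm, angles in rad, forces in N, time in s.
With the tool pointing down it reaches from about 350 to 975 mm from the base axis. Payload 7.1 kg.
Tool frame: the origin (TCP) lies midway between the tips of the shut fingers; the grasp point (between the pads) lies 19 mm behind it (ctrl.grip_depth is the distance from the TCP to the grasp point, in mm); z points along the fingers, y is the line along which they close (so a half turn about z gives the same grasp; the last joint's range is limited). The gripper opens to 88 mm and grips with 3 to 60 N. Pads are 20 mm wide; open, the fingers measure 115 mm over their backs; the gripper's body (75 mm by 178 mm) begins 61 mm behind the grasp point.
Start: joints at [1.089, 0.423, 1.63, -0, 1.089, -0.019], TCP at [279.002, 559.252, 222.675] pointing down, gripper open.
Joint ranges: [-3, 3], [-0.9, 2.11], [0.09, 2.58], [-1.31, 4.45], [0.11, 2.69], [-2.54, 2.54]. Speed limits (rad/s): [2.39, 2.39, 3.01, 3.14, 3.14, 3.14].

INTERFACE

Orientations are given as a rotation vector (axis times angle).
In Python, from workcell import ctrl, cams gives the robot as it stands.
- The arm moves only by the tool move_arm, never from a script. Its argument "steps" is a list of rows, each a list of 3 entries, a list of its own where there are three numbers: the shift along the tool's x, y, z in units of 25 mm (1.0 is 25 mm), then the turn about the tool's z in units of 5 degrees (1.0 is 5 degrees), then the closure, from 0 (fully open) to 1 (shut). A call has 1 to 20 rows; each row shifts and turns the commanded pose from where the row before left it, along the tool's axes as they then stand; what a row does not reach is not made up. A row lasts 1/12 s, in which the tool goes at most 41.7 mm and 7.16 degrees, less where a joint would pass 70% of its speed; a pose out of reach is approached as far as the arm can. A call is refused whole if a number of a shift passes 1 or a number of a turn 1, either way. A call with a gripper value outside its range is refused whole. The fingers move at their own pace and stop on an object; the grip force is fixed at half the most. Time passes only in rows, so rows that do not move let the fingers close. It gives the time, the measured TCP pose, the force, the opening and the grip force at its end, in the units of the state.
- ctrl.get_obs(): the state, without advancing time (a new reading comes with each control period).
- cams.get_image(name): name is "scene" or "top" or "wrist"; returns a dict with "image" (420x560x3 uint8, red, green, blue), "camera_matrix" (3x3 intrinsics, pixels), "xyz" and "rotation" of the camera in the world; the wrist camera has in their place "mount" (4x4, takes a point from camera to tool coordinates, whose origin is the TCP and whose axes are the flange's). Camera axes: x right, y down, z forward; pixel columns grow to the right and rows downward; lengths in mm; the calibration is good to about 2 mm. The wrist camera is an equidistant fisheye: a pixel r from the principal point sees the ray r / f radians off the axis. A picture is of the moment at which its call begins: read the wrist's pose just before it. There is no depth.
- ctrl.close_job(): hands the job in; it is judged then, once.
Trained networks look in the newest picture that a camera, given by its name, has taken for a name from the list of things; names that differ only in an ending like _2 or _b are one class to them, and where a whole thing is asked for, a point or a joint stands for the part that bears it (a point fixed in the world has none). Each returns a list of dicts, best first, with "p" (0 to 1); they miss things now and then, are a little off and sometimes report something else, mostly with a low value. They report only what shows in the picture. A call takes as long as a camera call. They do not tell look-alikes from the thing itself.
- cams.boxes_of(camera, thing): "rect" ([centre column, centre row, width, height] in pixels, round what is visible of it).
- cams.cut_out(camera, thing): "pixels" (420x560 bool, what is visible of it) and "rect" ([centre column, centre row, width, height] in pixels, round what is visible of it).
The state is a dict: "t": time; "qpos": joint angles; "qvel": joint speeds; "joint_torque": joint torques, N m; "ee_pos": TCP position; "orientation": TCP orientation; "ft_force": force on the tool from outside, world axes, zero at the start; "moment": the same for the moment, N m; "width": finger opening in mm; "grasp_force": force on a finger pad.
Only numpy, scipy, OpenCV 4.12 (cv2) and the standard library are available. Lean on these libraries where they do the work, as an engineer would, in place of code of your own. Each camera call takes 0.05 s, during which the arm holds its last target. There are 200 camera calls.

## Working session

There is one attempt and no reset: what is moved stays moved. The work goes in short steps, Python scripts to look and compute and a tool call to move; the robot and the scene stay as the last step left them, time stands still between calls to the robot, and variables do not carry over. Pictures are saved under pics/ and viewed, at most 10 in all, crops included, and the job is handed in when it is done.

Besides the shell and the picture viewer there is one more tool, called after "Request:" by a JSON object that holds its "api" and its "payload", one argument or row to a line. move_arm: Moves the arm, as the interface text tells. Its arguments: {"type":"object","properties":{"steps":{"type":"array"}},"required":["steps"]}

```bash
mkdir -p pics; cat > h.py <<'E'
from workcell import ctrl, cams
import numpy as np, cv2
def ray(im,u,v):
    K=np.array(im["camera_matrix"]);R=np.array(im["rotation"])
    if R.shape!=(3,3): R=cv2.Rodrigues(R.astype(float))[0]
    return R@np.linalg.solve(K,[u,v,1.])
def onz(im,u,v,z):
    d=ray(im,u,v);c=np.array(im["xyz"]);return c+d*(z-c[2])/d[2]
def proj(im,p):
    K=np.array(im["camera_matrix"]);R=np.array(im["rotation"])
    if R.shape!=(3,3): R=cv2.Rodrigues(R.astype(float))[0]
    q=K@(R.T@(np.array(p,float)-im["xyz"]));return q[:2]/q[2]
E
python3 - <<'E'
from h import *
o=ctrl.get_obs();print({k:np.round(o[k],3) for k in("t","ee_pos","orientation","ft_force")})
ims={}
for c in("scene","top"):
    im=cams.get_image(c);ims[c]=im;cv2.imwrite(f"pics/{c}0.png",im["image"][:,:,::-1])
    print(c,np.round(im["xyz"]),np.round(im["rotation"],3).tolist(),np.round(im["camera_matrix"]).tolist())
    for t in("tomato_tin","stand","stop_cap","lever_knob","lock_lever","honey_jar","mug_green","pepper_mill"):
        print(t,[(round(float(b["p"]),2),np.round(b["rect"]).tolist()) for b in cams.boxes_of(c,t)][:4])
E
```

```text
{'t': np.float64(0.0), 'ee_pos': array([278.75 , 558.774, 221.914]), 'orientation': array([-7.200e-01, -3.057e+00,  2.000e-03]), 'ft_force': array([-0.431,  0.493, -0.77 ])}
scene [-250. -720.  994.] [-2.08, 0.919, -0.473] [[469.0, 0.0, 278.0], [0.0, 469.0, 208.0], [0.0, 0.0, 1.0]]
tomato_tin [(0.85, [227.0, 238.0, 24.0, 50.0]), (0.76, [300.0, 271.0, 29.0, 47.0]), (0.68, [192.0, 236.0, 31.0, 45.0]), (0.65, [177.0, 218.0, 23.0, 42.0])]
stand [(0.85, [211.0, 182.0, 60.0, 72.0])]
stop_cap [(0.94, [207.0, 175.0, 48.0, 22.0])]
lever_knob [(0.68, [197.0, 170.0, 29.0, 17.0])]
lock_lever [(0.66, [196.0, 171.0, 27.0, 12.0]), (0.36, [206.0, 176.0, 46.0, 22.0])]
honey_jar [(0.67, [300.0, 328.0, 26.0, 44.0])]
mug_green [(0.74, [196.0, 169.0, 28.0, 17.0]), (0.66, [295.0, 200.0, 36.0, 40.0])]
pepper_mill [(0.73, [341.0, 308.0, 24.0, 52.0])]
top [ 341.    5. 1272.] [-2.123, 2.1, -0.212] [[386.0, 0.0, 282.0], [0.0, 386.0, 210.0], [0.0, 0.0, 1.0]]
tomato_tin [(0.97, [228.0, 275.0, 26.0, 27.0]), (0.97, [195.0, 262.0, 35.0, 24.0]), (0.74, [256.0, 257.0, 27.0, 24.0]), (0.59, [337.0, 241.0, 32.0, 30.0])]
stand [(0.95, [203.0, 227.0, 48.0, 50.0])]
stop_cap [(0.93, [202.0, 227.0, 38.0, 49.0])]
lever_knob [(0.74, [191.0, 234.0, 9.0, 40.0])]
lock_lever [(0.47, [192.0, 235.0, 16.0, 34.0])]
honey_jar [(0.59, [373.0, 291.0, 22.0, 19.0])]
mug_green [(0.75, [266.0, 169.0, 31.0, 35.0]), (0.4, [192.0, 233.0, 8.0, 38.0])]
pepper_mill [(0.59, [390.0, 256.0, 25.0, 20.0])]
```

```bash
python3 - <<'E'
import cv2,numpy as np
a=cv2.imread("pics/scene0.png")[130:370,140:400];b=cv2.imread("pics/top0.png")[140:320,160:420]
cv2.imwrite("pics/crop_s.png",cv2.resize(a,None,fx=2.5,fy=2.5,interpolation=cv2.INTER_CUBIC))
cv2.imwrite("pics/crop_t.png",cv2.resize(b,None,fx=3,fy=3,interpolation=cv2.INTER_CUBIC))
E
```

```text
(no output)
```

View pics/crop_s.png

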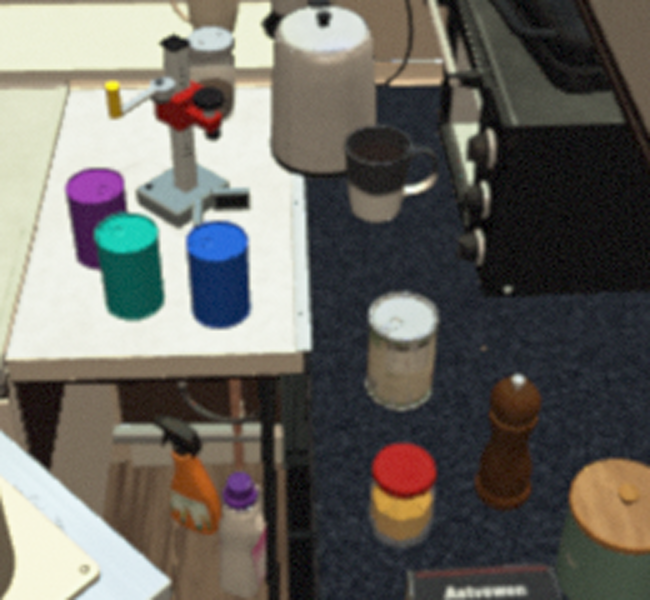

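View pics/crop_t.png

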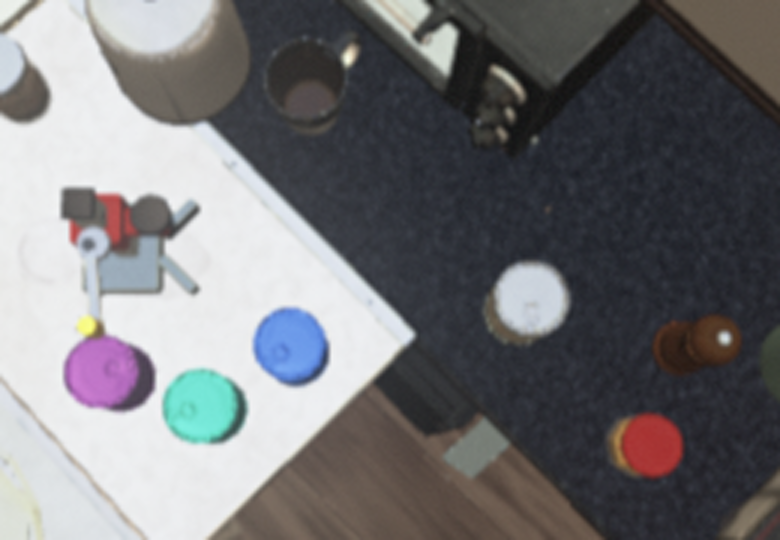

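The tomato tin must be the pale labelled one with a metal lid, at scene (300,271) / top (337,241). The others are look-alikes: purple at top (195,262), turquoise (228,275) and blue (256,257). The stand's V opens right in the top view, with wall tips at about (225,208) and (225,236). The knob is at (189,248).

```bash
cat >> h.py <<'E'
def tri(i1,p1,i2,p2):
    c1,c2=np.array(i1["xyz"],float),np.array(i2["xyz"],float);d1,d2=ray(i1,*p1),ray(i2,*p2)
    A=np.stack([d1,-d2],1);s=np.linalg.lstsq(A,c2-c1,rcond=None)[0]
    a,b=c1+s[0]*d1,c2+s[1]*d2;return np.round((a+b)/2,1),round(float(np.linalg.norm(a-b)),1)
E
python3 - <<'E'
from h import *
S=cams.get_image("scene");T=cams.get_image("top")
s=lambda x,y:(140+x/2.5,130+y/2.5)
t=lambda x,y:(160+x/3,140+y/3)
for n,a,b in [("knob",s(113,87),t(88,326)),("cap",s(208,97),t(151,215)),("columntop",s(175,43),t(79,203)),("tinlid",s(403,316),t(532,298)),("blue",s(218,240),t(291,346)),("purple",s(97,186),t(104,372)),("turq",s(127,232),t(204,405)),("jarlid",s(404,470),t(651,445)),("pepper",s(519,380),t(725,338)),("mug",s(378,145),t(306,84))]:
    print(n,tri(S,a,T,b))
print("trim corner z0",onz(T,*t(412,335),0)[:2],onz(T,*t(205,125),0)[:2],onz(S,*s(302,345),0)[:2],onz(S,*s(295,185),0)[:2])
print("V tips z34",onz(T,*t(193,204),34)[:2],onz(T,*t(193,289),34)[:2])
for n,c,im in(("top","top",T),("scene","scene",S)):
    for k in("tomato_tin","stop_cap","lever_knob","stand"):
        r=cams.cut_out(c,k)
        for q in r[:4]:
            m=q["pixels"];y,x=np.nonzero(m);print(n,k,round(q["p"],2),len(x),round(x.mean(),1),round(y.mean(),1),np.array(im["image"])[m].mean(0).round())
# lid ellipse of tin from top: bright pixels
print("tin bottom guess",onz(T,*t(510,325),0))
g=cv2.resize(T["image"][215:275,305:375],None,fx=9,fy=9,interpolation=cv2.INTER_CUBIC)
g2=cv2.resize(S["image"][235:300,270:335],None,fx=8.3,fy=8.3,interpolation=cv2.INTER_CUBIC)
h=min(len(g),len(g2));w=np.hstack([g[:h],g2[:h]]);w=cv2.resize(w,(800,int(h*800/w.shape[1])));cv2.imwrite("pics/tin.png",w[:,:,::-1])
E
```

```text
knob (array([447.9, 254.5, 243. ]), 4.4)
cap (array([558.6, 212.9, 195.2]), 3.4)
columntop (array([558. , 267.7, 250.3]), 3.7)
tinlid (array([ 494.2, -159.7,  108.5]), 2.9)
blue (array([444.4,  81.8, 108.7]), 6.0)
purple (array([416.2, 268.9, 106.5]), 4.9)
turq (array([383.1, 168.4, 109.4]), 0.8)
jarlid (array([ 350.3, -281. ,   81.2]), 3.6)
pepper (array([ 450.7, -334.9,  168.2]), 4.6)
mug (array([720.5,  72.3, 106.2]), 7.5)
trim corner z0 [465.0343759  -41.48387075] [701.82682656 195.35976145] [466.90608937 -35.58893874] [687.5964542  186.80465301]
V tips z34 [602.38398467 199.88456637] [508.70857964 196.00708745]
top tomato_tin 0.83 520 256.9 254.9 [107. 145. 217.]
top tomato_tin 0.66 586 335.1 240.2 [172. 177. 180.]
top tomato_tin 0.58 569 196.3 264.1 [163. 106. 170.]
top stop_cap 0.65 596 197.9 221.2 [156. 137. 132.]
top stop_cap 0.54 1237 199.9 220.9 [146. 140. 141.]
top lever_knob 0.67 185 191.0 231.2 [186. 191. 183.]
top stand 0.49 267 190.4 233.2 [190. 193. 184.]
scene tomato_tin 0.89 1024 226.8 239.5 [ 45.  79. 136.]
scene tomato_tin 0.81 1171 300.2 269.5 [140. 137. 123.]
scene tomato_tin 0.79 659 176.5 213.3 [113.  64. 123.]
scene tomato_tin 0.56 984 191.9 236.2 [ 29. 125. 112.]
scene stop_cap 0.95 686 209.0 172.0 [124.  85.  70.]
scene lever_knob 0.57 185 193.9 168.9 [161. 155. 120.]
scene stand 0.97 1776 212.0 186.2 [120. 108.  99.]
tin bottom guess [ 477.18996591 -149.21828698    0.        ]
```

View pics/tin.png

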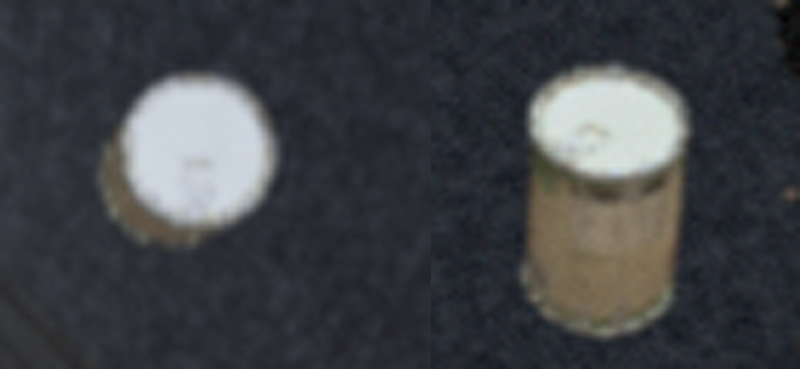

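The pale tin is the only plain metal-lidded one with a printed label, and its lid triangulates to z≈109 at (494,-160), so it is the tomato tin. The seat is at about (557,184), with stand +x at about 92°. I'll turn the tool to the stand's yaw, lift, and travel behind the tin with the fingers half open as a cradle.

Request:
{"api": "move_arm", "payload": {
  "steps": [
    [[0, 0, -0.25], 1, 0.43],
    [[0, 0, -0.25], 1, 0.43],
    [[0, 0, -0.25], 1, 0.43],
    [[0, 0, -0.25], 1, 0.43],
    [[0, 0, -0.25], 1, 0.43],
    [[0, 0, -0.25], 1, 0.43],
    [[0, 0, -0.25], 1, 0.43],
    [[0, 0, -0.25], 1, 0.43],
    [[0, 0, -0.25], 1, 0.43],
    [[0, 0, -0.25], 1, 0.43],
    [[0, 0, -0.25], 1, 0.43],
    [[0, 0, -0.25], 1, 0.43],
    [[0, 0, 0], 0.3, 0.43]
  ]
}}

```text
t: 2.48
ee_pos: [279.3, 559.8, 299.1]
orientation: [-2.187, -2.254, -0.003]
ft_force: [0.2, 0.6, 0.6]
width: 50.3
grasp_force: 0.0
```

Request:
{"api": "move_arm", "payload": {
  "steps": [
    [[-1, 0.27, 0], 0, 0.43],
    [[-1, 0.27, 0], 0, 0.43],
    [[-1, 0.27, 0], 0, 0.43],
    [[-1, 0.27, 0], 0, 0.43],
    [[-1, 0.27, 0], 0, 0.43],
    [[-1, 0.27, 0], 0, 0.43],
    [[-1, 0.27, 0], 0, 0.43],
    [[-1, 0.27, 0], 0, 0.43],
    [[-1, 0.27, 0], 0, 0.43],
    [[-1, 0.27, 0], 0, 0.43],
    [[-1, 0.27, 0], 0, 0.43],
    [[-1, 0.27, 0], 0, 0.43],
    [[-1, 0.27, 0], 0, 0.43],
    [[-1, 0.27, 0], 0, 0.43],
    [[-1, 0.27, 0], 0, 0.43],
    [[-1, 0.27, 0], 0, 0.43],
    [[0, 0, 0], 0, 0.43]
  ]
}}

```text
t: 3.9
ee_pos: [401.5, 160.3, 297.8]
orientation: [2.185, 2.256, -0.0]
ft_force: [-0.2, 0.7, 0.1]
width: 50.4
grasp_force: 0.0
```

```bash
cat >> h.py <<'E'
from scipy.spatial.transform import Rotation as Ro
def wrist():
    o=ctrl.get_obs();im=cams.get_image("wrist");M=np.array(im["mount"])
    T=np.eye(4);T[:3,:3]=Ro.from_rotvec(o["orientation"]).as_matrix();T[:3,3]=o["ee_pos"]
    im["W"]=T@M;return im
def wproj(im,p):
    q=np.linalg.inv(im["W"])@np.append(np.array(p,float),1);q=q[:3];K=np.array(im["camera_matrix"])
    th=np.arctan2(np.hypot(q[0],q[1]),q[2]);n=q[:2]/np.hypot(*q[:2])
    return np.array([K[0,2]+K[0,0]*th*n[0],K[1,2]+K[1,1]*th*n[1]])
def wz(im,u,v,z):
    K=np.array(im["camera_matrix"]);a=np.array([(u-K[0,2])/K[0,0],(v-K[1,2])/K[1,1]]);th=np.hypot(*a)
    d=im["W"][:3,:3]@np.append(a/th*np.sin(th),np.cos(th));c=im["W"][:3,3];return c+d*(z-c[2])/d[2]
def stand(p,seat=(557,184),yaw=92.):
    c,s=np.cos(np.radians(yaw)),np.sin(np.radians(yaw));return np.array([seat[0]+c*p[0]-s*p[1],seat[1]+s*p[0]+c*p[1],p[2]])
E
python3 - <<'E'
from h import *
im=wrist();print(np.round(im["mount"],2).tolist(),np.round(im["W"][:3,3]),np.round(im["camera_matrix"]).tolist())
cv2.imwrite("pics/w1.png",cv2.resize(im["image"],(784,588),interpolation=cv2.INTER_CUBIC)[:,:,::-1])
for p in [(0,0,0),(13,50,34),(13,-50,34),(30,0,195),(85,0,256),(85,30,188),(135,50,30),(135,-50,30)]:print(p,np.round(wproj(im,stand(p))*1.4))
E
```

```text
[[-0.0, -0.97, -0.24, 66.31], [1.0, -0.0, 0.0, -0.16], [-0.0, -0.24, 0.97, -162.32], [0.0, 0.0, 0.0, 1.0]] [399. 227. 460.] [[325.0, 0.0, 278.0], [0.0, 325.0, 214.0], [0.0, 0.0, 1.0]]
(0, 0, 0) [538. 237.]
(13, 50, 34) [501. 226.]
(13, -50, 34) [595. 229.]
(30, 0, 195) [632. 226.]
(85, 0, 256) [691. 134.]
(85, 30, 188) [590. 137.]
(135, 50, 30) [501. 100.]
(135, -50, 30) [595. 110.]
```

View pics/w1.png

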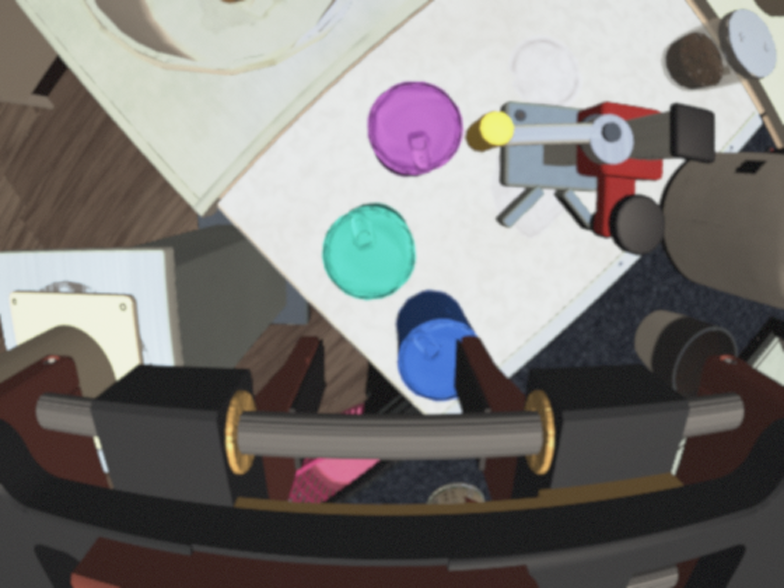

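The wrist view shows the stand where predicted: column top at (693,133), V ends at (505,222) and (590,224), cap at (638,225). The way from the blue tin (440,358) to the V is open. The camera sits 66 mm ahead of the TCP, so I'll use a slightly narrower cradle and push at z≈48.

Request:
{"api": "move_arm", "payload": {
  "steps": [
    [[-0.96, 0.2, 0], 0, 0.545],
    [[-0.96, 0.2, 0], 0, 0.545],
    [[-0.96, 0.2, 0], 0, 0.545],
    [[-0.96, 0.2, 0], 0, 0.545],
    [[-0.96, 0.2, 0], 0, 0.545],
    [[-0.96, 0.2, 0], 0, 0.545],
    [[-0.96, 0.2, 0], 0, 0.545],
    [[-0.96, 0.2, 0], 0, 0.545],
    [[-0.96, 0.2, 0], 0, 0.545],
    [[-0.96, 0.2, 0], 0, 0.545],
    [[-0.96, 0.2, 0], 0, 0.545],
    [[-0.96, 0.2, 0], 0, 0.545],
    [[-0.96, 0.2, 0], 0, 0.545],
    [[-0.96, 0.2, 0], 0, 0.545],
    [[-0.96, 0.2, 0], 0, 0.545],
    [[-0.96, 0.2, 0], 0, 0.545],
    [[0, 0, 0], 0, 0.545]
  ]
}}

```text
t: 5.37
ee_pos: [495.6, -220.1, 297.6]
orientation: [2.183, 2.257, -0.0]
ft_force: [-0.6, -0.5, 0.2]
width: 39.8
grasp_force: 0.0
```

```bash
python3 - <<'E'
from h import *
im=wrist();o=ctrl.get_obs();print(o["ee_pos"])
cv2.imwrite("pics/w2.png",im["image"][:,:,::-1])
for q in cams.cut_out("wrist","tomato_tin"):
    m=q["pixels"].astype(np.uint8);y,x=np.nonzero(m);print(q["p"],q["rect"],im["image"][m>0].mean(0))
print("pred",wproj(im,(494,-160,110)))
E
```

```text
[ 494.77872458 -218.41565809  297.39541933]
0.6 [282.2, 138.7, 70.2, 67.4] [202.65197528 207.62268207 212.97796291]
pred [278.3989013  139.75392266]
```

View pics/w2.png

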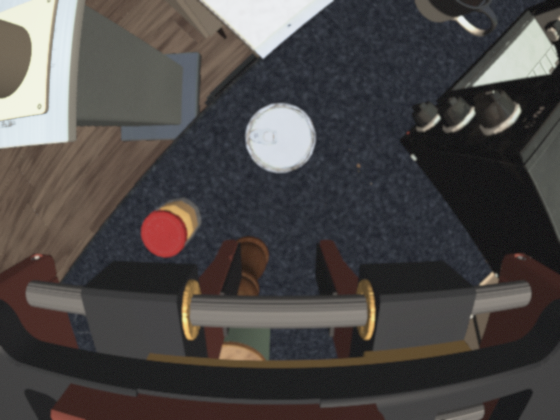

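The wrist view shows the tin's lid at (281,138), about 2 px from the prediction, and centred ahead of the fingers. Now I'll descend.

Request:
{"api": "move_arm", "payload": {
  "steps": [
    [[0, 0, 1], 0, 0.545],
    [[0, 0, 1], 0, 0.545],
    [[0, 0, 1], 0, 0.545],
    [[0, 0, 1], 0, 0.545],
    [[0, 0, 1], 0, 0.545],
    [[0, 0, 1], 0, 0.545],
    [[0, 0, 1], 0, 0.545],
    [[0, 0, 1], 0, 0.545],
    [[0, 0, 1], 0, 0.545],
    [[0, 0, 0.9], 0, 0.545],
    [[0, 0, 0], 0, 0.545]
  ]
}}

```text
t: 6.38
ee_pos: [491.5, -214.9, 46.8]
orientation: [-2.177, -2.256, 0.003]
ft_force: [-1.1, 0.3, 0.1]
width: 39.8
grasp_force: 0.0
```

Request:
{"api": "move_arm", "payload": {
  "steps": [
    [[0.2, 0, 0], 0, 0.545],
    [[0.2, 0, 0], 0, 0.545],
    [[0.2, 0, 0], 0, 0.545],
    [[0.2, 0, 0], 0, 0.545],
    [[0.3, 0.03, 0], 0, 0.545],
    [[0.3, 0.06, 0], 0, 0.545],
    [[0.4, 0.08, 0], 0, 0.545],
    [[0.4, 0.1, 0], 0, 0.545],
    [[0.4, 0.1, 0], 0, 0.545],
    [[0.4, 0.1, 0], 0, 0.545],
    [[0.4, 0.1, 0], 0, 0.545],
    [[0.4, 0.1, 0], 0, 0.545],
    [[0.4, 0.1, 0], 0, 0.545],
    [[0.4, 0.1, 0], 0, 0.545],
    [[0.4, 0.1, 0], 0, 0.545],
    [[0, 0, 0], 0, 0.545]
  ]
}}

```text
t: 7.72
ee_pos: [514.3, -90.6, 51.0]
orientation: [2.181, 2.26, 0.001]
ft_force: [1.3, -0.8, 1.2]
width: 40.1
grasp_force: 0.5
```

```bash
cat > tin.py <<'E'
from h import *
import sys
def lid():
  for c in("top","scene"):
    im=cams.get_image(c)
    for q in cams.cut_out(c,"tomato_tin"):
        m=q["pixels"];px=im["image"][m].astype(float)
        if c=="top": m=m&(im["image"].min(2)>140)
        if px.std(1).mean()<22:
            y,x=np.nonzero(m);r=q["rect"]
            v=y.mean() if c=="top" else r[1]-r[3]/2+r[2]*.36
            print(c,round(q["p"],2),np.round(r),np.round(onz(im,x.mean() if c=="top" else r[0],v,110),1))
o=ctrl.get_obs();print(o["t"],np.round(o["ee_pos"],1),np.round(o["ft_force"],1));lid()
E
python3 tin.py
```

```text
7.7167 [514.3 -90.6  51. ] [ 1.3 -0.8  1.2]
top 0.57 [292. 232.   8.  26.] [515.2 -21.7 110. ]
scene 0.94 [276. 259.  24.  24.] [ 449.  -109.3  110. ]
```

```bash
cat > wt.py <<'E'
from h import *
import sys
im=wrist();cv2.imwrite("pics/%s.png"%sys.argv[1],im["image"][:,:,::-1])
o=ctrl.get_obs();print(np.round(o["ee_pos"],1),np.round(o["ft_force"],1))
for q in cams.cut_out("wrist","tomato_tin"):
    m=q["pixels"].astype(np.uint8);y,x=np.nonzero(m)
    c=max(cv2.findContours(m,0,2)[0],key=len)[:,0].astype(float)
    P=np.array([wz(im,*p,110)[:2] for p in c])
    A=np.c_[2*P,np.ones(len(P))];s=np.linalg.lstsq(A,(P**2).sum(1),rcond=None)[0]
    print(round(q["p"],2),np.round(q["rect"]),im["image"][m>0].mean(0).round(),"circle",s[:2].round(1),"r",round(float(np.sqrt(s[2]+s[0]**2+s[1]**2)),1),"y range",P[:,1].min().round(),P[:,1].max().round(),"x",P[:,0].min().round(),P[:,0].max().round())
E
python3 wt.py w3
```

```text
[513.4 -91.9  50.1] [-0.5  0.7 -0.6]
0.94 [281. 191. 221. 205.] [195. 201. 206.] circle [512.7 -47.6] r 36.7 y range -81.0 -10.0 x 476.0 550.0
0.9 [188.  13.  99.  22.] [42. 58. 88.] circle [480.1  29.5] r 19.0 y range 10.0 23.0 x 461.0 496.0
```

View pics/w3.png

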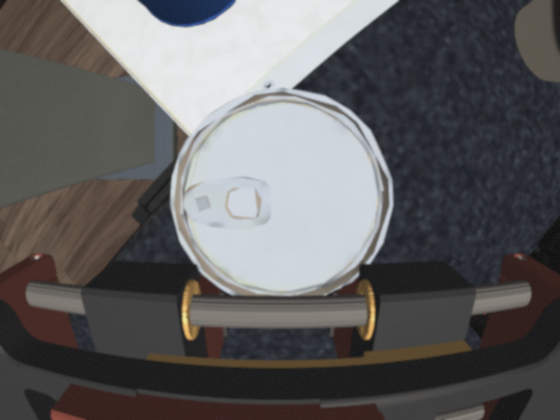

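The tin sits squarely in the cradle: lid centre at image (281,191), world (513,-48). The way on is clear of the blue tin. I'll push on to the stand's axis.

Request:
{"api": "move_arm", "payload": {
  "steps": [
    [[0.3, 0.1, 0], 0, 0.545],
    [[0.4, 0.15, 0], 0, 0.545],
    [[0.4, 0.15, 0], 0, 0.545],
    [[0.4, 0.15, 0], 0, 0.545],
    [[0.4, 0.15, 0], 0, 0.545],
    [[0.4, 0.15, 0], 0, 0.545],
    [[0.4, 0.15, 0], 0, 0.545],
    [[0.4, 0.15, 0], 0, 0.545],
    [[0.4, 0.15, 0], 0, 0.545],
    [[0.4, 0.15, 0], 0, 0.545],
    [[0.4, 0.15, 0], 0, 0.545],
    [[0.4, 0.15, 0], 0, 0.545],
    [[0.4, 0.15, 0], 0, 0.545],
    [[0.3, 0.1, 0], 0, 0.545],
    [[0, 0, 0], 0, 0.545]
  ]
}}

```text
t: 9.27
ee_pos: [560.0, 46.4, 50.1]
orientation: [2.182, 2.26, 0.002]
ft_force: [-0.6, 0.2, -1.1]
width: 39.7
grasp_force: 0.4
```

```bash
python3 wt.py w4; python3 - <<'E'
from h import *
im=wrist()
for s in[(557,184),(557,188)]:
  for p in [(13,50,34),(13,-50,34),(85,0,256),(30,0,198),(75,0,0)]:print(s,p,np.round(wproj(im,stand(p,s))))
E
```

```text
[559.6  45.8  50. ] [ 0.7 -2.1 -0.4]
0.97 [ 85. 196. 169. 156.] [ 53.  86. 151.] circle [475.9  95.5] r 39.0 y range 55.0 123.0 x 429.0 522.0
0.95 [277. 192. 223. 206.] [195. 201. 206.] circle [557.4  91.1] r 36.5 y range 57.0 128.0 x 520.0 594.0
0.63 [ 48.  56.  95. 106.] [44. 93. 85.] circle [465.1 144.5] r 24.4 y range 124.0 179.0 x 433.0 492.0
(557, 184) (13, 50, 34) [195.  -7.]
(557, 184) (13, -50, 34) [370.  -5.]
(557, 184) (85, 0, 256) [ 291. -464.]
(557, 184) (30, 0, 198) [ 293. -331.]
(557, 184) (75, 0, 0) [282. -63.]
(557, 188) (13, 50, 34) [196. -12.]
(557, 188) (13, -50, 34) [370. -11.]
(557, 188) (85, 0, 256) [ 291. -462.]
(557, 188) (30, 0, 198) [ 293. -333.]
(557, 188) (75, 0, 0) [282. -67.]
```

View pics/w4.png

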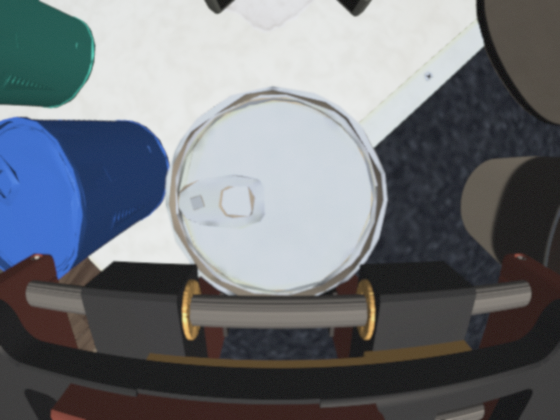

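The tin is at (557,91). The V's ends show at (215,8) and (360,8), with their midpoint about 287, so the axis lies about 3 mm towards +x. I'll push 60 mm with a small shift.

Request:
{"api": "move_arm", "payload": {
  "steps": [
    [[0.2, 0.02, 0], 0, 0.545],
    [[0.3, 0.02, 0], 0, 0.545],
    [[0.3, 0.02, 0], 0, 0.545],
    [[0.3, 0.02, 0], 0, 0.545],
    [[0.3, 0.02, 0], 0, 0.545],
    [[0.3, 0.02, 0], 0, 0.545],
    [[0.3, 0.02, 0], 0, 0.545],
    [[0.3, 0.02, 0], 0, 0.545],
    [[0.1, 0, 0], 0, 0.545],
    [[0, 0, 0], 0, 0.545]
  ]
}}

```text
t: 10.25
ee_pos: [561.1, 105.8, 50.0]
orientation: [-2.181, -2.26, -0.0]
ft_force: [-0.1, -1.4, -1.3]
width: 39.8
grasp_force: 0.7
```

```bash
python3 wt.py w5
```

```text
[561.  105.4  50. ] [-0.3 -1.2 -1.5]
0.93 [ 45. 142.  89. 121.] [46. 96. 88.] circle [464.6 173.7] r 25.3 y range 149.0 199.0 x 440.0 493.0
0.63 [279. 192. 221. 208.] [195. 201. 205.] circle [559.1 149.9] r 36.6 y range 116.0 187.0 x 522.0 596.0
0.62 [ 69.  25. 137.  50.] [66. 40. 71.] circle [482.3 250.4] r 44.6 y range 204.0 238.0 x 435.0 508.0
0.61 [ 88. 275. 172. 146.] [ 40.  63. 106.] circle [481.7 124.3] r 30.3 y range 114.0 149.0 x 430.0 523.0
```

View pics/w5.png

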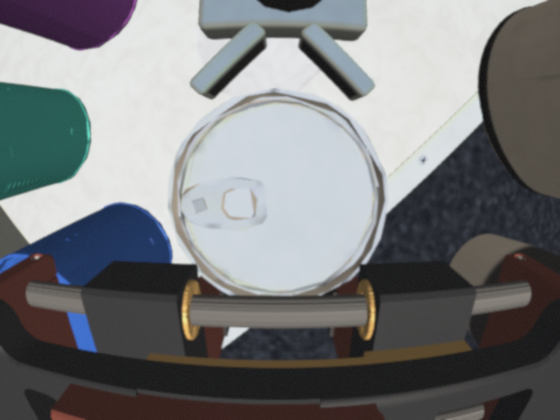

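The V is just ahead: wall ends at (205,92) and (362,92), foot front corners at (200,25) and (366,25). I'll convert these to the seat pose.

```bash
python3 - <<'E'
from h import *
im=wrist()
g=cv2.resize(im["image"][0:110,170:400],None,fx=3.4,fy=3.4,interpolation=cv2.INTER_CUBIC);cv2.imwrite("pics/v.png",g[:,:,::-1])
for n,uv,z in[("footL",(200,25),30),("footR",(366,25),30),("tipL outer",(191,86),34),("tipL in",(211,96),34),("tipR outer",(373,88),34),("tipR in",(355,96),34)]:print(n,np.round(wz(im,*uv,z),1))
for s in[(560,188)]:
  for p in [(13,50,34),(13,-50,34),(50,50,30),(50,-50,30),(3,50,34),(3,-50,34),(20,33,34)]:print(p,np.round(wproj(im,stand(p,s))))
E
```

```text
footL [511.6 235.6  30. ]
footR [606.8 239.5  30. ]
tipL outer [509.4 198.   34. ]
tipL in [521.1 192.   34. ]
tipR outer [610.3 200.7  34. ]
tipR in [600.1 195.1  34. ]
(13, 50, 34) [191.  84.]
(13, -50, 34) [372.  84.]
(50, 50, 30) [195.  24.]
(50, -50, 30) [368.  25.]
(3, 50, 34) [191. 101.]
(3, -50, 34) [372. 102.]
(20, 33, 34) [221.  70.]
```

View pics/v.png

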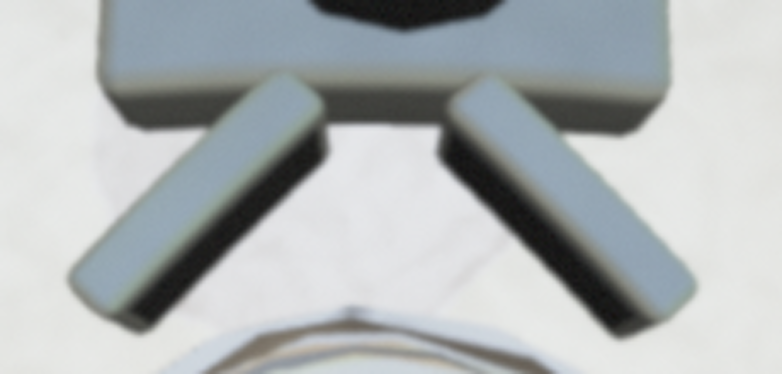

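The V's axis is at x≈560 and the seat at about (560,187), with the tin 37 mm short of it. I'll push slowly.

Request:
{"api": "move_arm", "payload": {
  "steps": [
    [[0.15, 0.01, 0], 0, 0.545],
    [[0.2, 0.01, 0], 0, 0.545],
    [[0.2, 0.01, 0], 0, 0.545],
    [[0.2, 0.01, 0], 0, 0.545],
    [[0.2, 0.01, 0], 0, 0.545],
    [[0.15, 0.01, 0], 0, 0.545],
    [[0.1, 0, 0], 0, 0.545],
    [[0, 0, 0], 0, 0.545]
  ]
}}

```text
t: 11.07
ee_pos: [561.6, 135.5, 50.1]
orientation: [-2.182, -2.26, -0.0]
ft_force: [0.7, -1.2, -1.7]
width: 39.9
grasp_force: 0.9
```

```bash
python3 wt.py w6
```

```text
[561.5 135.3  50. ] [-0.5 -1.2 -1.2]
0.66 [ 46. 190.  92. 123.] [45. 95. 88.] circle [459.7 187.6] r 28.9 y range 155.0 208.0 x 434.0 493.0
0.58 [ 67.  45. 133.  89.] [76. 45. 83.] circle [477.5 249.2] r 32.7 y range 220.0 268.0 x 435.0 509.0
0.56 [279. 208. 219. 172.] [195. 201. 206.] circle [559.8 176.8] r 34.5 y range 146.0 206.0 x 523.0 596.0
0.55 [113. 297. 102. 108.] [44. 63. 99.] circle [500.6 140.9] r 22.7 y range 143.0 164.0 x 470.0 519.0
```

Request:
{"api": "move_arm", "payload": {
  "steps": [
    [[0.08, 0, 0], 0, 0.545],
    [[0.06, 0, 0], 0, 0.545],
    [[0.06, 0, 0], 0, 0.545],
    [[0, 0, 0], 0, 0.545]
  ]
}}

```text
t: 11.5
ee_pos: [561.5, 139.9, 50.2]
orientation: [2.183, 2.26, 0.0]
ft_force: [-0.1, -2.9, 0.1]
width: 39.6
grasp_force: 1.4
```

Request:
{"api": "move_arm", "payload": {
  "steps": [
    [[0.05, 0, 0], 0, 0.545],
    [[0, 0, 0], 0, 0.545]
  ]
}}

```text
t: 11.67
ee_pos: [561.4, 141.1, 50.2]
orientation: [-2.183, -2.26, -0.0]
ft_force: [0.0, -3.2, 0.3]
width: 39.8
grasp_force: 1.5
```

Request:
{"api": "move_arm", "payload": {
  "steps": [
    [[0.05, 0, 0], 0, 0.545],
    [[0, 0, 0], 0, 0.545]
  ]
}}

```text
t: 11.83
ee_pos: [561.4, 142.4, 50.2]
orientation: [-2.183, -2.26, -0.0]
ft_force: [-0.0, -2.3, 1.3]
width: 40.1
grasp_force: 1.5
```

Request:
{"api": "move_arm", "payload": {
  "steps": [
    [[0.05, 0, 0], 0, 0.545],
    [[0, 0, 0], 0, 0.545]
  ]
}}

```text
t: 12.0
ee_pos: [561.4, 143.6, 50.2]
orientation: [2.182, 2.26, 0.0]
ft_force: [0.3, -3.0, 1.0]
width: 39.9
grasp_force: 1.8
```

Request:
{"api": "move_arm", "payload": {
  "steps": [
    [[0.05, 0, 0], 0, 0.545],
    [[0, 0, 0], 0, 0.545]
  ]
}}

```text
t: 12.17
ee_pos: [561.7, 144.2, 50.4]
orientation: [2.181, 2.26, -0.0]
ft_force: [1.2, -7.2, 3.0]
width: 40.1
grasp_force: 3.7
```

```bash
python3 wt.py w7
```

```text
[561.6 144.2  50.4] [ 1.8 -7.6  3. ]
0.72 [ 67.  50. 134. 100.] [75. 43. 81.] circle [477.2 248.7] r 29.2 y range 224.0 277.0 x 435.0 509.0
0.71 [110. 300.  83.  98.] [45. 60. 90.] circle [503.8 146.9] r 21.1 y range 152.0 169.0 x 478.0 515.0
0.6 [277. 218. 221. 156.] [182. 188. 194.] circle [559.8 183.6] r 33.3 y range 155.0 209.0 x 523.0 596.0
```

Contact: the force jumped from 3 to 7.5 N. I'll take one more small push to settle it on both walls.

Request:
{"api": "move_arm", "payload": {
  "steps": [
    [[0.05, 0, 0], 0, 0.545],
    [[0, 0, 0], 0, 0.545],
    [[0, 0, 0], 0, 0.545],
    [[0, 0, 0], 0, 0.545]
  ]
}}

```text
t: 12.6
ee_pos: [561.9, 144.6, 50.6]
orientation: [2.18, 2.259, -0.001]
ft_force: [1.3, -12.4, 4.9]
width: 39.8
grasp_force: 5.5
```

```bash
python3 wt.py w8
```

```text
[561.8 144.6  50.6] [  1.2 -13.2   4.5]
0.9 [ 46. 202.  93. 131.] [44. 91. 84.] circle [458.2 189. ] r 29.6 y range 155.0 212.0 x 431.0 493.0
0.82 [ 66.  51. 126. 102.] [75. 43. 81.] circle [477.1 249.3] r 29.8 y range 224.0 277.0 x 435.0 509.0
0.8 [278. 220. 218. 160.] [181. 186. 192.] circle [559.5 184.1] r 32.9 y range 155.0 209.0 x 523.0 596.0
0.73 [110. 302.  81.  96.] [43. 59. 90.] circle [505.3 143. ] r 24.6 y range 153.0 169.0 x 479.0 514.0
```

View pics/w8.png

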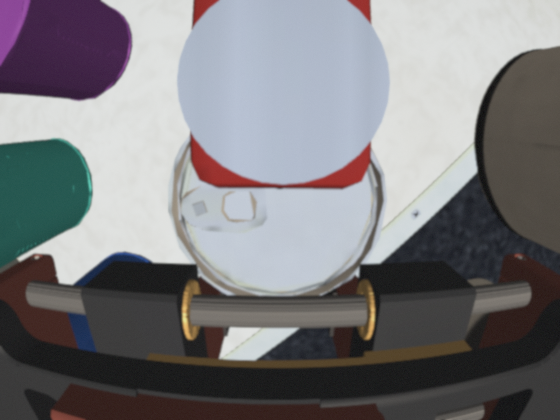

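The lid lies under the red arm, with the cap at (283,80). I'll check the cap's height from its apparent width.

```bash
python3 - <<'E'
from h import *
S=cams.get_image("scene");im=wrist();print(im["W"][:3,3],im["W"][:3,2])
for z in(140,150,160,170,180,190,198):
    a,b=wz(im,178,82,z),wz(im,389,82,z);print(z,np.linalg.norm(a-b).round(1),((a+b)/2).round(1))
for q in cams.boxes_of("scene","stop_cap"):print(q)
T=cams.get_image("top")
g=cv2.resize(S["image"][130:250,160:280],None,fx=4.9,fy=4.9,interpolation=cv2.INTER_CUBIC);cv2.imwrite("pics/s9.png",g[:,:,::-1])
E
```

```text
[559.19710141 211.13575637 212.80898053] [ 0.00960869 -0.24373796 -0.96979352]
140 48.2 [560.2 223.9 140. ]
150 41.6 [560.  222.2 150. ]
160 35.0 [559.9 220.4 160. ]
170 28.4 [559.8 218.6 170. ]
180 21.7 [559.6 216.9 180. ]
190 15.1 [559.5 215.1 190. ]
198 9.8 [559.4 213.7 198. ]
```

View pics/s9.png

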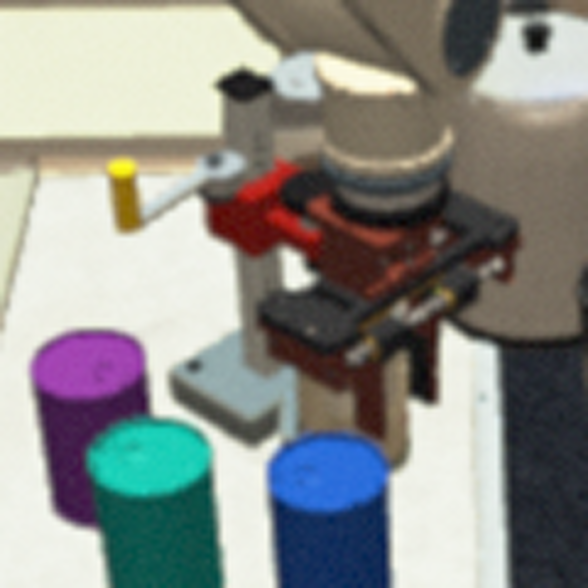

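The stop is still up and the force is nearly symmetric (Fx≈1, Fy≈-13), so both walls are loaded. I'll back off and rise.

Request:
{"api": "move_arm", "payload": {
  "steps": [
    [[-0.06, 0, 0], 0, 0.545],
    [[-0.1, 0, 0], 0, 0.545],
    [[-0.3, 0, 0], 0, 0.545],
    [[-0.6, 0, 0], 0, 0.545],
    [[-0.8, 0, 0], 0, 0.545],
    [[-0.8, 0, 0], 0, 0.545],
    [[-0.5, 0, 0], 0, 1],
    [[0, 0, -1], 0, 1],
    [[0, 0, -1], 0, 1],
    [[0, 0, -1], 0, 1],
    [[0, 0, -1], 0, 1],
    [[0, 0, -1], 0, 1],
    [[0, 0, -1], 0, 1],
    [[0, 0, -1], 0, 1],
    [[0, 0, -1], 0, 1],
    [[0, 0, -1], 0, 1],
    [[0, 0, -1], 0, 1],
    [[0, 0, 0], 0, 1]
  ]
}}

```text
t: 14.4
ee_pos: [566.4, 67.5, 305.4]
orientation: [2.179, 2.256, 0.011]
ft_force: [0.6, -0.2, 0.3]
width: 0.6
grasp_force: 0.0
```

```bash
python3 wt.py w9; python3 - <<'E'
from h import *
im=wrist()
for t in("stop_cap","lever_knob","stand"):
    for q in cams.boxes_of("wrist",t)[:2]:print(t,q["p"],np.round(q["rect"]))
for z in(190,195,200,205):print(z,wproj(im,stand((30,0,z),(560.3,186.4))),wproj(im,stand((10,0,z),(560.3,186.4))))
print("tin pred",wproj(im,(560.3,186.4,110)),wproj(im,stand((-37.5,0,110),(560.3,186.4))),wproj(im,stand((0,37.5,110),(560.3,186.4))),wproj(im,stand((0,-37.5,110),(560.3,186.4))))
E
```

```text
[565.4  67.4 303. ] [-0.   1.2  0.1]
0.91 [139. 102.  81.  64.] [ 79. 168. 153.] circle [400.7 167.8] r 46.3 y range 137.0 212.0 x 349.0 455.0
0.89 [184. 174.  75.  61.] [ 72. 111. 186.] circle [457.   89.6] r 42.2 y range 49.0 127.0 x 411.0 503.0
0.77 [276.  94.  69.  67.] [194. 200. 206.] circle [560.2 181.5] r 36.0 y range 144.0 218.0 x 523.0 596.0
stop_cap 0.96 [225.  34. 172.  69.]
stand 0.91 [232.  44. 181.  89.]
190 [278.1471001  38.4989093] [278.15498309  60.70618869]
195 [278.1613982   36.81587671] [278.16954466  59.38032916]
200 [278.17621791  35.07460123] [278.18464865  58.00679032]
205 [278.19158739  33.27211156] [278.20032536  56.58300495]
tin pred [277.98019998  85.96677525] [277.99090768 120.13394705] [243.07203306  86.44480579] [312.87475644  86.44099267]
```

View pics/w9.png

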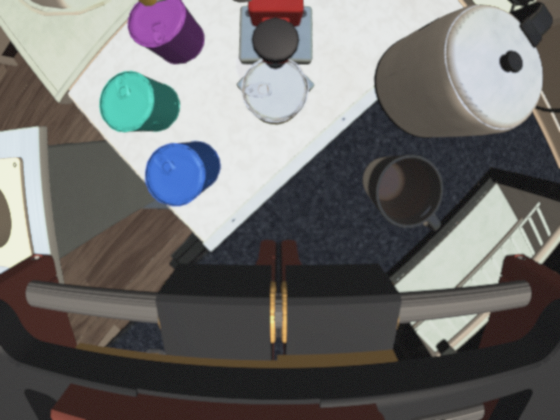

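The lid is centred between the V ends at (276,90), with the V ends at (242,83) and (312,83), so the tin is upright and seated. That was my twelfth picture, which is over the ten allowed, so I'll go by numbers from here. Next I move above the cap with shut fingers.

Request:
{"api": "move_arm", "payload": {
  "steps": [
    [[0.5, -0.01, 0], 0, 1],
    [[0.9, -0.01, 0], 0, 1],
    [[1, -0.01, 0], 0, 1],
    [[1, -0.01, 0], 0, 1],
    [[1, -0.01, 0], 0, 1],
    [[0.9, -0.01, 0], 0, 1],
    [[0.5, 0, 0], 0, 1],
    [[0, 0, 0], 0, 1],
    [[0, 0, 0], 0, 1]
  ]
}}

```text
t: 15.45
ee_pos: [557.1, 212.3, 299.6]
orientation: [-2.181, -2.261, 0.002]
ft_force: [-0.1, 0.1, 0.6]
width: 0.7
grasp_force: 0.0
```

```bash
python3 - <<'E'
from h import *
o=ctrl.get_obs();print(o["t"],o["ee_pos"],o["orientation"])
im=wrist()
st=lambda p:stand(p,(560.3,186.4))
for t in("lever_knob","lock_lever"):
    for q in cams.boxes_of("wrist",t)[:2]:print(t,q["p"],np.round(q["rect"]))
# yellow knob, red arm
h=cv2.cvtColor(im["image"],cv2.COLOR_RGB2HSV)
def blob(m):
    n,l,s,c=cv2.connectedComponentsWithStats(m.astype(np.uint8));i=1+s[1:,4].argmax();return s[i],c[i].round(1)
print("yellow",blob((h[...,0]>22)&(h[...,0]<34)&(h[...,1]>150)))
print("red",blob(((h[...,0]<5)|(h[...,0]>174))&(h[...,1]>170)&(h[...,2]>100)))
for z in(236,240,245):
  for a in(0,.1,.2):
    print(z,a,wproj(im,st((85-80*np.sin(a),30+80*np.cos(a),z))).round(1))
print("col",wproj(im,st((85,0,256))))
E
```

```text
15.45 [557.09064512 212.28480953 299.58540925] [-2.18081785e+00 -2.26110183e+00  1.76511164e-03]
lever_knob 0.63 [191. 151. 141.  45.]
lock_lever 0.97 [191. 156. 140.  44.]
yellow (array([134, 152,   2,   2,   2], dtype=int32), array([134.5, 152.5]))
red (array([255, 117,  55,  15, 395], dtype=int32), array([280.8, 120.9]))
236 0 [132.8 149.1]
236 0.1 [133.8 159.8]
236 0.2 [135.8 170.2]
240 0 [130.5 149.4]
240 0.1 [131.5 160.3]
240 0.2 [133.6 170.9]
245 0 [127.6 149.9]
245 0.1 [128.6 160.9]
245 0.2 [130.7 171.7]
col [282.1332414  145.70681998]
```

Request:
{"api": "move_arm", "payload": {
  "steps": [
    [[0, 0.09, 0.9], 0, 1],
    [[0, 0, 0.9], 0, 1],
    [[0, 0, 0.9], 0, 1],
    [[0, 0, 0.8], 0, 1],
    [[0, 0, 0.2], 0, 1],
    [[0, 0, 0], 0, 1]
  ]
}}

```text
t: 16.1
ee_pos: [558.9, 210.7, 206.3]
orientation: [-2.183, -2.257, 0.005]
ft_force: [-0.5, -1.5, 0.6]
width: 0.1
grasp_force: 0.0
```

Request:
{"api": "move_arm", "payload": {
  "steps": [
    [[0, 0, 0.08], 0, 1],
    [[0, 0, 0.08], 0, 1],
    [[0, 0, 0.08], 0, 1],
    [[0, 0, 0], 0, 1]
  ]
}}

```text
t: 16.43
ee_pos: [560.0, 212.1, 202.3]
orientation: [2.182, 2.259, 0.002]
ft_force: [0.7, -0.6, 1.5]
width: 0.3
grasp_force: 0.0
```

Request:
{"api": "move_arm", "payload": {
  "steps": [
    [[0, 0, 0.08], 0, 1],
    [[0, 0, 0.08], 0, 1],
    [[0, 0, 0.08], 0, 1],
    [[0, 0, 0], 0, 1]
  ]
}}

```text
t: 16.77
ee_pos: [560.2, 212.2, 195.9]
orientation: [2.182, 2.259, 0.002]
ft_force: [1.5, 0.0, 3.2]
width: 0.4
grasp_force: 1.2
```

Request:
{"api": "move_arm", "payload": {
  "steps": [
    [[0, 0, 0.08], 0, 1],
    [[0, 0, 0.08], 0, 1],
    [[0, 0, 0.08], 0, 1],
    [[0, 0, 0.08], 0, 1],
    [[0, 0, 0.08], 0, 1],
    [[0, 0, 0], 0, 1]
  ]
}}

```text
t: 17.27
ee_pos: [559.9, 212.1, 185.3]
orientation: [2.183, 2.259, 0.0]
ft_force: [1.5, 0.4, 2.9]
width: 0.5
grasp_force: 1.2
```

Request:
{"api": "move_arm", "payload": {
  "steps": [
    [[0, 0, 0.08], 0, 1],
    [[0, 0, 0.08], 0, 1],
    [[0, 0, 0.08], 0, 1],
    [[0, 0, 0.04], 0, 1],
    [[0, 0, 0], 0, 1]
  ]
}}

```text
t: 17.68
ee_pos: [559.7, 212.0, 178.4]
orientation: [-2.183, -2.26, 0.0]
ft_force: [2.8, 1.0, 2.6]
width: 0.4
grasp_force: 1.4
```

Request:
{"api": "move_arm", "payload": {
  "steps": [
    [[0, 0, 0.06], 0, 1],
    [[0, 0, 0.06], 0, 1],
    [[0, 0, 0], 0, 1]
  ]
}}

```text
t: 17.93
ee_pos: [559.6, 212.0, 175.4]
orientation: [-2.183, -2.259, 0.0]
ft_force: [1.3, 0.8, 3.2]
width: 0.4
grasp_force: 1.3
```

Request:
{"api": "move_arm", "payload": {
  "steps": [
    [[0, 0, 0.06], 0, 1],
    [[0, 0, 0.06], 0, 1],
    [[0, 0, 0], 0, 1]
  ]
}}

```text
t: 18.18
ee_pos: [559.5, 212.0, 172.3]
orientation: [-2.183, -2.259, 0.001]
ft_force: [0.9, 0.9, 3.1]
width: 0.6
grasp_force: 1.2
```

```bash
cat > chk.py <<'E'
from h import *
o=ctrl.get_obs();print(o["t"],np.round(o["ee_pos"],1),np.round(o["ft_force"],1))
for c in("scene","top"):
    im=cams.get_image(c)
    h=cv2.cvtColor(im["image"],cv2.COLOR_RGB2HSV);m=(h[...,0]>20)&(h[...,0]<36)&(h[...,1]>110)&(h[...,2]>120);m[:,:150]=0;m[:,240:]=0;m[:150 if c=="scene" else 200]=0;m[215:]=0 if c=="scene" else m[215:]
    m[262:]=0
    y,x=np.nonzero(m)
    if len(x):print(c,"yellow",len(x),x.min(),x.max(),y.min(),y.max(),x.mean().round(1),y.mean().round(1))
    st=lambda p:stand(p,(560.3,186.4))
    for f in(110,130):
      for a in(0,.65,1.3): print(f,a,"knob top",proj(im,st((85-80*np.sin(a),30+80*np.cos(a),f+108))).round(1),"mid",proj(im,st((85-80*np.sin(a),30+80*np.cos(a),f+85))).round(1))
E
python3 chk.py
```

```text
18.1833 [559.5 212.  172.3] [0.9 0.9 3.1]
scene yellow 58 183 189 171 184 186.0 177.6
110 0 knob top [182.4 170.4] mid [183.2 176.7]
110 0.65 knob top [197.5 174. ] mid [198.2 180.4]
110 1.3 knob top [214.6 171.6] mid [215.1 178. ]
130 0 knob top [181.6 164.7] mid [182.5 171.2]
130 0.65 knob top [196.9 168.3] mid [197.6 174.9]
130 1.3 knob top [214.2 166. ] mid [214.7 172.5]
110 0 knob top [187.3 249.2] mid [189.3 250. ]
110 0.65 knob top [205.1 242.8] mid [206.7 243.8]
110 1.3 knob top [215.7 227.3] mid [217.1 228.6]
130 0 knob top [185.5 248.4] mid [187.6 249.3]
130 0.65 knob top [203.6 241.9] mid [205.3 242.9]
130 1.3 knob top [214.4 226.2] mid [215.9 227.5]
```

Request:
{"api": "move_arm", "payload": {
  "steps": [
    [[0, 0, 0.04], 0, 1],
    [[0, 0, 0], 0, 1],
    [[0, 0, 0], 0, 1]
  ]
}}

```text
t: 18.53
ee_pos: [559.4, 211.9, 171.5]
orientation: [-2.182, -2.259, 0.001]
ft_force: [0.6, 0.8, 2.4]
width: 0.1
grasp_force: 1.3
```

Request:
{"api": "move_arm", "payload": {
  "steps": [
    [[0, 0, 0.04], 0, 1],
    [[0, 0, 0], 0, 1],
    [[0, 0, 0], 0, 1]
  ]
}}

```text
t: 18.78
ee_pos: [559.5, 211.9, 170.5]
orientation: [-2.183, -2.259, 0.001]
ft_force: [0.4, 0.4, 2.4]
width: 0.8
grasp_force: 1.6
```

Request:
{"api": "move_arm", "payload": {
  "steps": [
    [[0, 0, 0.04], 0, 1],
    [[0, 0, 0], 0, 1],
    [[0, 0, 0], 0, 1]
  ]
}}

```text
t: 19.03
ee_pos: [559.5, 212.0, 170.3]
orientation: [-2.183, -2.259, 0.0]
ft_force: [-2.2, -0.4, 10.3]
width: 0.5
grasp_force: 4.8
```

Request:
{"api": "move_arm", "payload": {
  "steps": [
    [[0, 0, 0.03], 0, 1],
    [[0, 0, 0], 0, 1],
    [[0, 0, 0], 0, 1],
    [[0, 0, 0], 0, 1],
    [[0, 0, 0], 0, 1]
  ]
}}

```text
t: 19.45
ee_pos: [559.5, 212.0, 170.3]
orientation: [-2.183, -2.26, 0.0]
ft_force: [-4.2, -1.4, 15.0]
width: 0.6
grasp_force: 7.5
```

The foot rests on the lid: the force stepped from 2.4 to 15 N at z 170. I'll rise and go behind the knob.

Request:
{"api": "move_arm", "payload": {
  "steps": [
    [[0, 0, -0.2], 0, 1],
    [[0, 0, -0.9], 0, 1],
    [[0, 0, -1], 0, 1],
    [[0, 0, -1], 0, 1],
    [[0, 0, -1], 0, 1],
    [[0, 0, -0.9], 0, 1],
    [[0.53, -0.63, 0], 0, 1],
    [[0.53, -0.63, 0], 0, 1],
    [[0.53, -0.63, 0], 0, 1],
    [[0.53, -0.63, 0], 0, 1],
    [[0.53, -0.63, 0], 0, 1],
    [[0.53, -0.63, 0], 0, 1],
    [[0.53, -0.63, 0], 0, 1],
    [[0, 0, 0], 0, 1],
    [[0, 0, 0], 0, 1]
  ]
}}

```text
t: 20.7
ee_pos: [445.4, 301.0, 293.5]
orientation: [-2.18, -2.262, 0.002]
ft_force: [-0.2, -0.0, 0.2]
width: 0.7
grasp_force: 0.0
```

```bash
python3 chk.py | grep -v "^1[13]0 [0.]"; python3 - <<'E'
from h import *
S=cams.get_image("scene");print("cap",[np.round(q["rect"]) for q in cams.boxes_of("scene","stop_cap")[:1]])
im=wrist();T=cams.get_image("top")
st=lambda p:stand(p,(560.3,186.4))
for n,I in(("top",T),("scene",S)):
  h=cv2.cvtColor(I["image"],cv2.COLOR_RGB2HSV);m=(h[...,0]>20)&(h[...,0]<36)&(h[...,1]>100)&(h[...,2]>100)
  y,x=np.nonzero(m);k=(x>165)&(x<230)&(y>(150 if n=="scene" else 205))&(y<(215 if n=="scene" else 262));x,y=x[k],y[k];print(n,len(x),x.mean() if len(x) else 0,y.mean() if len(x) else 0)
for f in(110,):
  for a in(0,.1,.2): print(a,proj(T,st((85-80*np.sin(a),30+80*np.cos(a),f+108))).round(1),proj(S,st((85-80*np.sin(a),30+80*np.cos(a),f+85))).round(1),wproj(im,st((85-80*np.sin(a),30+80*np.cos(a),f+108))).round(1))
h=cv2.cvtColor(im["image"],cv2.COLOR_RGB2HSV);m=(h[...,0]>22)&(h[...,0]<36)&(h[...,1]>140)&(h[...,2]>90)
n,l,s,c=cv2.connectedComponentsWithStats(m.astype(np.uint8))
print([ (s[i].tolist(),c[i].round()) for i in range(1,n) if s[i,4]>30])
print("col top",wproj(im,st((85,0,256))))
E
```

```text
20.7 [445.4 301.  293.5] [-0.2 -0.   0.2]
scene yellow 55 184 189 172 184 186.1 177.9
110 1.3 knob top [214.6 171.6] mid [215.1 178. ]
130 1.3 knob top [214.2 166. ] mid [214.7 172.5]
top yellow 24 189 194 248 252 191.7 249.9
110 1.3 knob top [215.7 227.3] mid [217.1 228.6]
130 1.3 knob top [214.4 226.2] mid [215.9 227.5]
cap [array([207., 183.,  44.,  21.])]
top 29 191.41379310344828 249.72413793103448
scene 58 186.06896551724137 178.17241379310346
0 [187.3 249.2] [183.2 176.7] [277.5 262.5]
0.1 [190.2 248.9] [185.1 177.7] [278.  271.7]
0.2 [193.1 248.4] [187.1 178.5] [279.5 280.6]
[]
col top [427.54558342 278.7101061 ]
```

The knob reads at lever angle ≈0.14, top view (191,250). I'll descend behind it and align the tool with the lever.

Request:
{"api": "move_arm", "payload": {
  "steps": [
    [[0, 0, 0.9], 0, 1],
    [[0, 0, 0.9], 0, 1],
    [[0, 0, 0.9], 0, 1],
    [[0, 0, 0.9], 0, 1],
    [[0, 0, 0.82], 0, 1],
    [[0, 0, 0], 0, 1],
    [[-0.3, -0.02, 0], -0.8, 1],
    [[-0.3, -0.02, 0], -0.86, 1],
    [[-0.29, 0, 0], 0, 1],
    [[0, 0, 0], 0, 1]
  ]
}}

```text
t: 21.83
ee_pos: [448.3, 277.9, 184.3]
orientation: [2.017, 2.408, 0.001]
ft_force: [-0.5, -0.1, -0.3]
width: 0.6
grasp_force: 0.0
```

```bash
cat > lev.py <<'E'
from h import *
o=ctrl.get_obs();d=np.array(o["ee_pos"][:2])-(560.3,186.4);c,s=np.cos(np.radians(92)),np.sin(np.radians(92))
p=np.array([c*d[0]+s*d[1],-s*d[0]+c*d[1]]);r=p-(85,30)
x=Ro.from_rotvec(o["orientation"]).as_matrix()[:,0];a=np.arctan2(x[1],x[0])-np.radians(92)
print("t",o["t"],"stand",p.round(1),"z",round(o["ee_pos"][2],1),"yaw a",a.round(3),"back",(r@[np.cos(a),np.sin(a)]).round(1),"rad",(r@[-np.sin(a),np.cos(a)]).round(1),"F",np.round(o["ft_force"],1),"q6",np.round(o["qpos"],2))
E
python3 lev.py
```

```text
t 21.8333 stand [ 95.3 108.8] z 184.3 yaw a 0.141 back 21.3 rad 76.5 F [-0.5 -0.1 -0.3] q6 [ 0.53  0.33  1.88 -0.    0.93  0.36]
```

Request:
{"api": "move_arm", "payload": {
  "steps": [
    [[-0.08, -0.12, 0], 0, 1],
    [[-0.14, -0.03, 0], -0.5, 1],
    [[-0.14, -0.03, 0], -0.5, 1],
    [[-0.14, -0.03, 0], -0.5, 1],
    [[-0.14, -0.03, 0], -0.5, 1],
    [[-0.14, -0.03, 0], -0.5, 1],
    [[-0.14, -0.03, 0], -0.5, 1],
    [[-0.14, -0.03, 0], -0.5, 1],
    [[-0.14, -0.03, 0], -0.5, 1],
    [[-0.14, -0.03, 0], -0.5, 1],
    [[-0.14, -0.03, 0], -0.5, 1],
    [[0, 0, 0], 0, 1]
  ]
}}

```text
t: 22.83
ee_pos: [450.8, 241.0, 183.8]
orientation: [1.444, 2.79, 0.0]
ft_force: [-0.5, 0.1, -0.7]
width: 0.2
grasp_force: 0.0
```

```bash
python3 lev.py;  python3 chk.py | grep yellow
```

```text
t 22.8333 stand [ 58.3 107.5] z 183.8 yaw a 0.581 back 20.2 rad 79.4 F [-0.5  0.1 -0.7] q6 [ 0.47  0.31  1.91  0.    0.92 -0.15]
scene yellow 68 193 199 160 187 196.3 179.8
```

Request:
{"api": "move_arm", "payload": {
  "steps": [
    [[-0.14, -0.03, 0], -0.5, 1],
    [[-0.14, -0.03, 0], -0.5, 1],
    [[-0.14, -0.03, 0], -0.5, 1],
    [[-0.14, -0.03, 0], -0.5, 1],
    [[-0.14, -0.03, 0], -0.5, 1],
    [[-0.14, -0.03, 0], -0.5, 1],
    [[0, 0, 0], 0, 1]
  ]
}}

```text
t: 23.52
ee_pos: [460.5, 222.5, 183.5]
orientation: [-1.067, -2.953, 0.001]
ft_force: [-4.4, 0.7, 2.1]
width: 0.6
grasp_force: 1.7
```

```bash
python3 lev.py
```

```text
t 23.5167 stand [39.6 98.5] z 183.5 yaw a 0.843 back 20.9 rad 79.5 F [-4.4  0.7  2.1] q6 [ 0.43  0.31  1.91  0.    0.92 -0.45]
```

Request:
{"api": "move_arm", "payload": {
  "steps": [
    [[-0.15, -0.03, 0], -0.5, 1],
    [[-0.15, -0.03, 0], -0.5, 1],
    [[-0.15, -0.03, 0], -0.5, 1],
    [[-0.15, -0.03, 0], -0.5, 1],
    [[-0.15, -0.03, 0], -0.5, 1],
    [[-0.15, -0.03, 0], -0.5, 1],
    [[-0.15, -0.03, 0], -0.5, 1],
    [[-0.15, -0.03, 0], -0.5, 1],
    [[0, 0, 0], 0, 1]
  ]
}}

```text
t: 24.27
ee_pos: [482.2, 201.5, 183.1]
orientation: [-0.537, -3.091, 0.003]
ft_force: [-6.9, -1.4, 4.0]
width: 0.3
grasp_force: 2.7
```

```bash
python3 lev.py;  python3 chk.py | grep -E "yellow| 1.3"
```

```text
t 24.2667 stand [17.8 77.5] z 183.1 yaw a 1.192 back 19.3 rad 80.0 F [-6.9 -1.4  4. ] q6 [ 0.37  0.33  1.88  0.    0.93 -0.85]
24.2667 [482.2 201.5 183.1] [-6.9 -1.4  4. ]
scene yellow 44 212 216 176 186 213.7 181.2
110 1.3 knob top [214.6 171.6] mid [215.1 178. ]
130 1.3 knob top [214.2 166. ] mid [214.7 172.5]
110 1.3 knob top [215.7 227.3] mid [217.1 228.6]
130 1.3 knob top [214.4 226.2] mid [215.9 227.5]
```

Request:
{"api": "move_arm", "payload": {
  "steps": [
    [[-0.12, -0.02, 0], -0.4, 1],
    [[-0.12, -0.02, 0], -0.4, 1],
    [[0, 0, 0], 0, 1]
  ]
}}

```text
t: 24.62
ee_pos: [487.7, 198.8, 183.1]
orientation: [-0.43, -3.109, 0.003]
ft_force: [-2.9, -0.6, 0.4]
width: 0.6
grasp_force: 1.5
```

Request:
{"api": "move_arm", "payload": {
  "steps": [
    [[-0.1, -0.02, 0], -0.3, 1],
    [[-0.08, 0, 0], 0, 1],
    [[0, 0, 0], 0, 1]
  ]
}}

```text
t: 24.87
ee_pos: [489.7, 197.5, 182.9]
orientation: [-0.392, -3.109, 0.003]
ft_force: [-13.7, 1.7, 8.6]
width: 0.6
grasp_force: 6.9
```

```bash
python3 lev.py;  python3 chk.py | grep -E "yellow"
```

```text
t 24.8667 stand [13.5 70.2] z 182.9 yaw a 1.285 back 18.4 rad 79.9 F [-13.7   1.7   8.6] q6 [ 0.36  0.34  1.87  0.    0.94 -0.96]
scene yellow 40 204 218 161 185 215.9 179.6
```

Request:
{"api": "move_arm", "payload": {
  "steps": [
    [[-0.08, 0, 0], 0, 1],
    [[0, 0, 0], 0, 1],
    [[0, 0, 0], 0, 1],
    [[0, 0, 0], 0, 1]
  ]
}}

```text
t: 25.3
ee_pos: [489.9, 197.2, 182.7]
orientation: [-0.392, -3.106, 0.004]
ft_force: [-20.9, 3.2, 10.9]
width: 0.2
grasp_force: 9.9
```

```bash
python3 lev.py
```

```text
t 25.3 stand [13.3 70. ] z 182.7 yaw a 1.285 back 18.1 rad 80.1 F [-20.9   3.2  10.9] q6 [ 0.36  0.34  1.87  0.    0.94 -0.96]
```

The lever is on its end stop: 2 mm commanded, 0.2 mm moved, force rising. I'll back away and rise.

Request:
{"api": "move_arm", "payload": {
  "steps": [
    [[0.2, 0, 0], 0, 1],
    [[0.4, 0, 0], 0, 1],
    [[0.6, 0, 0], 0, 1],
    [[0.2, 0, -0.5], 0, 1],
    [[0, 0, -1], 0, 1],
    [[0, 0, -1], 0, 1],
    [[0, 0, -1], 0, 1],
    [[0, 0, -1], 0, 1],
    [[0, 0, -0.5], 0, 1],
    [[0, 0, 0], 0, 1],
    [[0, 0, 0], 0, 1]
  ]
}}

```text
t: 26.22
ee_pos: [461.6, 205.9, 308.8]
orientation: [0.39, 3.116, 0.001]
ft_force: [-0.2, -0.7, 0.5]
width: 0.7
grasp_force: 0.0
```

```bash
python3 lev.py; python3 chk.py | grep -E "yellow|110 1.3"; python3 - <<'E'
from h import *
im=wrist();st=lambda p:stand(p,(560.3,186.4))
h=cv2.cvtColor(im["image"],cv2.COLOR_RGB2HSV);m=(h[...,0]>20)&(h[...,0]<36)&(h[...,1]>120)&(h[...,2]>80)
n,l,s,c=cv2.connectedComponentsWithStats(m.astype(np.uint8))
print([(s[i].tolist(),c[i].round()) for i in range(1,n) if s[i,4]>40])
for a in(1.1,1.2,1.3):print(a,wproj(im,st((85-80*np.sin(a),30+80*np.cos(a),218))))
T=cams.get_image("top")
for t in("honey_jar","mug_green","pepper_mill","tomato_tin"):print(t,[(round(q["p"],2),np.round(q["rect"])) for q in cams.boxes_of("top",t)[:4]])
E
```

```text
t 26.2167 stand [23.  97.9] z 308.8 yaw a 1.287 back 47.9 rad 78.6 F [-0.2 -0.7  0.5] q6 [ 0.4   0.15  1.8  -0.    1.19 -0.93]
scene yellow 69 212 218 171 185 215.4 177.7
110 1.3 knob top [214.6 171.6] mid [215.1 178. ]
top yellow 10 215 218 226 228 216.3 227.2
110 1.3 knob top [215.7 227.3] mid [217.1 228.6]
[]
1.1 [278.22947664 257.0541658 ]
1.2 [276.92174683 265.80933407]
1.3 [276.58125133 274.44251136]
honey_jar [(0.73, array([372., 290.,  23.,  19.]))]
mug_green [(0.82, array([264., 168.,  33.,  35.]))]
pepper_mill [(0.89, array([392., 256.,  26.,  18.]))]
tomato_tin [(0.92, array([232., 276.,  23.,  23.])), (0.75, array([229., 218.,  24.,  28.])), (0.7, array([256., 257.,  27.,  23.])), (0.66, array([189., 260.,  16.,  16.]))]
```

```bash
python3 -c "
from workcell import ctrl
print(ctrl.close_job())"
```

```text
the job is handed in; nothing more can be done
None
```

The job is handed in at 26 s with no verdict shown: the tin is against both sides of the V, the stop's foot is on the lid, the lever is at its end stop (about 1.3 rad), and the jar, mug and mill have not moved; I viewed 12 pictures, over the limit of 10.

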